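# Lock the filled chopper dock

## Task

One of the two chopper docks on the kitchen island has the glass bowl with the green lid standing on it; the other is empty under its grey dust cap. Turn the lock collar of the dock with the bowl fully home, clockwise by its brass tab, so that the tab stands over the red mark. Leave the bowl standing in its place, leave the other dock's collar as it is and do not disturb the other things.

Things in the scene. Friction and masses are not known exactly. Their poses are not given: they have to be found in the camera images.
- dock_a: fixed round chopper dock: grey foot 200 mm across, 30 mm high, with a drum 50 mm high that carries bowl or cap. Around the drum top is a black collar ring (156 mm outside, 128 inside, 50 to 70 mm high) with one brass tab. Origin: underside centre, on the collar's vertical axis; its -x side roughly faces the robot. A red stop pin, 64 mm high, 86 mm from the axis, is just past the red mark
- collar_a (a joint): angle of lock collar A: 0 at the open mark, grows clockwise seen from above, 1.15 rad at the middle of the red locked mark, hard stop at 1.19; it is stiff and stays where it is left (about 3 N at the tab)
- collar_a_tab (a point): on collar A's brass tab, an upright radial plate 12 mm thick, 95 to 135 mm from the dock's axis and 52 to 105 mm above the table, joined to the ring by a low arm. This point (turns with the collar) is at its top edge, mid-thickness, 115 mm from the axis, 105 mm above the table. It turns clockwise, seen from above, to lock
- dock_a_mark (a point): red locked mark of dock A: a radial red strip 26 mm wide on the grey foot, centred 87 mm from the dock's axis, 33 mm above the table. Locked: the brass tab stands over its middle. The narrow white strip on the other side is the open mark
- dock_b: fixed round chopper dock: grey foot 200 mm across, 30 mm high, with a drum 50 mm high that carries bowl or cap. Around the drum top is a black collar ring (156 mm outside, 128 inside, 50 to 70 mm high) with one brass tab. Origin: underside centre, on the collar's vertical axis; its -x side roughly faces the robot. A red stop pin, 64 mm high, 86 mm from the axis, is just past the red mark
- collar_b (a joint): angle of lock collar B: 0 at the open mark, grows clockwise seen from above, 1.15 rad at the middle of the red locked mark, hard stop at 1.19; it is stiff and stays where it is left (about 3 N at the tab)
- collar_b_tab (a point): on collar B's brass tab, an upright radial plate 12 mm thick, 95 to 135 mm from the dock's axis and 52 to 105 mm above the table, joined to the ring by a low arm. This point (turns with the collar) is at its top edge, mid-thickness, 115 mm from the axis, 105 mm above the table. It turns clockwise, seen from above, to lock
- dock_b_mark (a point): red locked mark of dock B: a radial red strip 26 mm wide on the grey foot, centred 87 mm from the dock's axis, 33 mm above the table. Locked: the brass tab stands over its middle. The narrow white strip on the other side is the open mark
- bowl: clear glass chopper bowl with a green lid and small green knob, 112 mm across, 65 mm high, 0.5 kg, standing loose inside the collar of one of the docks (which one varies); its top is 115 mm above the table. Origin: centre of its underside, z up
- cap: flat round grey dust cap, 100 mm across, 12 mm thick, lying on the other, empty dock. Origin: centre of its underside
- mug: blue mug, 76 mm across, 85 mm high, bystander; origin: centre of its underside
- mill: dark wooden pepper mill, 56 mm across, 160 mm high, bystander; origin: centre of its underside
- spatula: spatula with wooden handle, 280 mm long, lying on the table, bystander; origin: near its middle, x along it
- tin: green tin can, 60 mm across, 100 mm high, bystander; origin: centre of its underside
- jar: amber jar, 70 mm across, 90 mm high, bystander; origin: centre of its underside
- pinch: small white bowl, 80 mm across, 35 mm high, bystander; origin: centre of its underside
Not all that is in view belongs to the job. What is meant by the bowl is not purple, and is the larger of those in its own colour.

How it is judged:
At the end, for the whole second after the job is handed in: The collar of the dock with the bowl is at rest within 0.12 rad of the red mark or at its stop; the bowl is upright (0.1 rad), at rest, within 20 mm of its start and of that dock's axis; the other collar's tab is within 20 mm, every other thing within 30 mm of its start (((horizontal distance between bowl and dock_a below 0.02 m and value of joint collar_a above 1.03 rad and velocity of joint collar_a between -0.05 and 0.05 rad/s and distance of collar_b_tab from where it was at the start of the episode below 0.02 m) or (horizontal distance between bowl and dock_b below 0.02 m and value of joint collar_b above 1.03 rad and velocity of joint collar_b between -0.05 and 0.05 rad/s and distance of collar_a_tab from where it was at the start of the episode below 0.02 m)) and angle between bowl's own z axis and vertical below 0.1 rad and linear speed of bowl below 0.02 m/s and distance of bowl from where it was at the start of the episode below 0.02 m and distance of each of mug, mill, spatula, tin, jar, pinch, cap from where it was at the start of the episode below 0.03 m); the robot touches nothing.
It fails at once if the bowl is tipped by more than 0.3 rad (angle between bowl's own z axis and vertical above 0.3 rad).
It fails at once if the tab of the empty dock's collar is moved by more than 20 mm ((horizontal distance between bowl and dock_a below 0.05 m and distance of collar_b_tab from where it was at the start of the episode above 0.02 m) or (horizontal distance between bowl and dock_b below 0.05 m and distance of collar_a_tab from where it was at the start of the episode above 0.02 m)).
It fails at once if a bystander or the dust cap is moved by more than 30 mm (distance of any of mug, mill, spatula, tin, jar, pinch, cap from where it was at the start of the episode above 0.03 m).
It also fails if it takes over 35 s, if anything falls off the work surface, if the arm or the gripper's body presses on something with over 40 N, if the wrist force passes 120 N, or if a joint passes its speed limit or range.

## Robot

A 7-joint arm with a two-finger parallel gripper is mounted at the origin on the work surface. World frame = base frame: x ahead of the robot, y to its left, z up, the work surface at z = 0. Lengths are in m, angles in rad, forces in N, time in s.
With the tool pointing down it reaches from about 0.425 to 0.875 m from the base axis. Payload 4.7 kg.
Tool frame: the origin (TCP) lies midway between the tips of the shut fingers; the grasp point (between the pads) lies ctrl.grasp_offset behind it (ctrl.grasp_offset is the distance from the TCP to the grasp point, in m); z points along the fingers, y is the line along which they close (so a half turn about z gives the same grasp; the last joint's range is limited). The gripper opens to 87 mm and grips with 3 to 60 N. Pads are 19 mm wide; open, the fingers measure 117 mm over their backs; the gripper's body (75 mm by 190 mm) begins 51 mm behind the grasp point.
Start: joints at [0.014, 0.321, -0.07, 1.45, 0.023, 1.371, -0.057], TCP at [0.65, -0, 0.223] pointing down, gripper open.
Joint ranges: [-2.86, 2.86], [-0.3, 2.09], [-1.38, 1.24], [0.06, 2.45], [-1.56, 4.7], [0.09, 2.05], [-2.69, 2.69]. Speed limits (rad/s): [2.57, 2.57, 3.14, 3.14, 3.14, 3.14, 3.14].

## Interface

Orientations are given as a rotation vector (axis times angle).
In Python, from bench import ctrl gives the robot as it stands. The module is installed in compiled form; this text tells all that it offers.
- The arm moves only by the tool jog_arm, never from a script. Its argument "moves" is one flat list of numbers, 7 for each row, row after row: the shift along the tool's x, y, z in units of 30 cm (1.0 is 30 cm), then the turn, a rotation vector about the tool's x, y, z in units of 60 degrees (1.0 is 60 degrees), then the gripper's target within -1 to 1 (fully open at 1, half-way at 0, shut at -1). In form: [x, y, z, wx, wy, wz, fingers, x, y, z, wx, wy, wz, fingers, ...]. A call has exactly 8 rows; each row is the pose to reach, as a shift and turn from the pose commanded when the call began, along the tool's axes at that moment; what a row does not reach only later rows make up. A row lasts 1/8 s, in which the tool goes at most 62.5 mm and 10.7 degrees, less where a joint would pass 70% of its speed; a pose out of reach is approached as far as the arm can. A call with a number of a shift or a turn outside -1 to 1 is refused whole. A call with a gripper value outside its range is refused whole. The fingers move at their own pace and stop on an object; "newtons" is the grip in N (left out, the last holds). Time passes only in rows, so rows that repeat a pose let the fingers close, or fill a call up. It gives the time, the measured TCP pose, the force, the opening and the grip force at its end, in the units of the state.
- ctrl.get_state(): the state, without advancing time (a new reading comes with each control period).
- ctrl.get_image(name): name is "scene" or "side" or "wrist"; returns a dict with "pixels" (400x640x3 uint8, red, green, blue), "fx", "fy", "cx", "cy" (pixels), "xyz" and "rotation" of the camera in the world; the wrist camera has in their place "tool_from_camera" (4x4, takes a point from camera to tool coordinates, whose origin is the TCP and whose axes are the flange's). Camera axes: x right, y up, looking along -z (the intrinsics and any distortion apply to the point x, -y, -z); pixel columns grow to the right and rows downward; lengths in m; the calibration is good to about 2 mm. A picture is of the moment at which its call begins: read the wrist's pose just before it. There is no depth.
- ctrl.close_job(): hands the job in; it is judged then, once.
The state is a dict: "time": time; "joint_positions": joint angles; "qd": joint speeds; "joint_torque": joint torques, N m; "position": TCP position; "tool_rot": TCP orientation; "ft_force": force on the tool from outside, world axes, zero at the start; "torque": the same for the moment, N m; "grip_width": opening from 0.0 (shut) to 1.0 (fully open); "grip_force": force on a finger pad.
Only numpy, scipy, OpenCV 4.12 (cv2) and the standard library are available. Lean on these libraries where they do the work, as an engineer would, in place of code of your own. Each camera call takes 0.05 s, during which the arm holds its last target. There are 200 camera calls.

## Working session

There is one attempt and no reset: what is moved stays moved. The work goes in short steps, Python scripts to look and compute and a tool call to move; the robot and the scene stay as the last step left them, time stands still between calls to the robot, and variables do not carry over. Pictures are saved under pics/ and viewed, at most 10 in all, crops included, and the job is handed in when it is done.

Besides the shell and the picture viewer there is one more tool, called as a command line: name --argument value ..., lists and objects as JSON in quotes. jog_arm: Moves the arm, as the interface text tells. Its arguments: {"type":"object","properties":{"moves":{"type":"array"},"newtons":{"type":"number"}},"required":["moves"]}

```bash
mkdir -p pics; python3 - <<'E'
from bench import ctrl
import cv2,pickle
s=ctrl.get_state();print({k:s[k] for k in('time','position','tool_rot','ft_force','grip_width')},ctrl.grasp_offset)
d={}
for n in('scene','side'):
    d[n]=ctrl.get_image(n);cv2.imwrite(f'pics/{n}0.png',d[n]['pixels'][...,::-1]);print(n,{k:v for k,v in d[n].items() if k!='pixels'})
pickle.dump(d,open('d.pkl','wb'))
E
```

```text
{'time': 0.0, 'position': array([ 6.49443980e-01, -2.63375716e-05,  2.21461080e-01]), 'tool_rot': array([-2.22041092, -2.22063757,  0.00223813]), 'ft_force': array([-0.28921847,  0.82184809, -1.18668067]), 'grip_width': 0.9984540122167873} 0.0187
scene {'fx': 466.7801370552669, 'fy': 466.7801370552669, 'cx': 325.1623422849117, 'cy': 205.63966027707298, 'xyz': array([1.4310249 , 0.19587685, 1.26194147]), 'rotation': array([0.43137147, 0.56043515, 1.71414603])}
side {'fx': 432.65933089310846, 'fy': 432.65933089310846, 'cx': 322.62000486308057, 'cy': 202.79331556470262, 'xyz': array([0.34685562, 0.91792753, 0.91706248]), 'rotation': array([ 0.18256421, -1.18405201, -2.62215251])}
```

View pics/scene0.png

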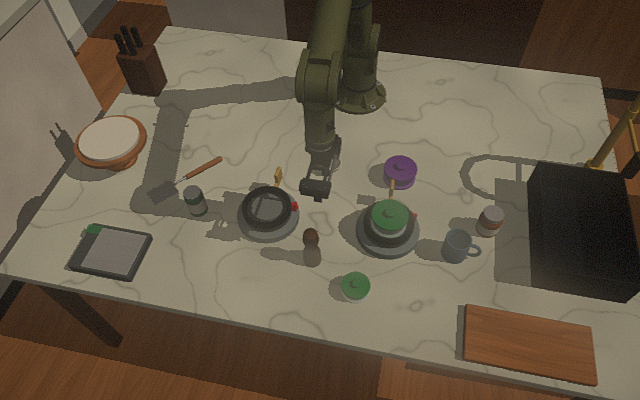

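View pics/side0.png

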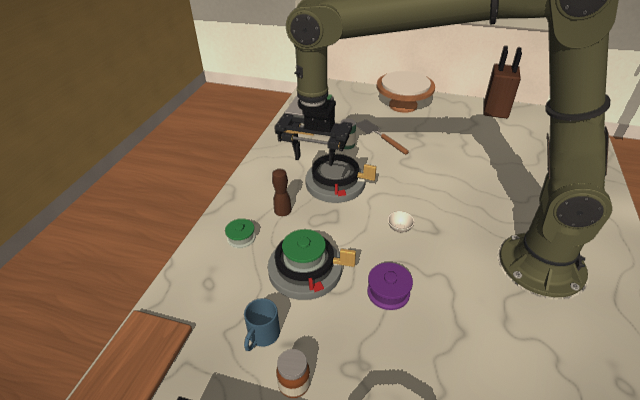

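Candidates for "the bowl":
- Green-lidded bowl on the dock: scene (390,215), side (303,245).
- Small green-lidded dish on the table: scene (355,287).
- Purple one: scene (400,172).

The one on the dock is the larger green one, so it fits. I'll confirm that with an enlarged crop, which I'll also use to measure.

```bash
cat >h.py <<'E'
import numpy as np,cv2
from scipy.spatial.transform import Rotation as R
def ray(c,u,v):
    d=R.from_rotvec(c['rotation']).apply([(u-c['cx'])/c['fx'],-(v-c['cy'])/c['fy'],-1.]);return np.array(c['xyz']),d
def atz(c,u,v,z):
    o,d=ray(c,u,v);return o+d*(z-o[2])/d[2]
def proj(c,p):
    q=R.from_rotvec(c['rotation']).inv().apply(np.array(p)-c['xyz']);return np.array([c['cx']-c['fx']*q[...,0]/q[...,2],c['cy']+c['fy']*q[...,1]/q[...,2]]).T
E
python3 - <<'E'
import pickle,cv2,numpy as np
d=pickle.load(open('d.pkl','rb'))
a=d['scene']['pixels'][150:300,330:480,::-1]; b=d['side']['pixels'][210:360,240:390,::-1]
cv2.imwrite('pics/c1.png',np.hstack([cv2.resize(x,(400,400),interpolation=2) for x in(a,b)]))
E
```

```text
(no output)
```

View pics/c1.png

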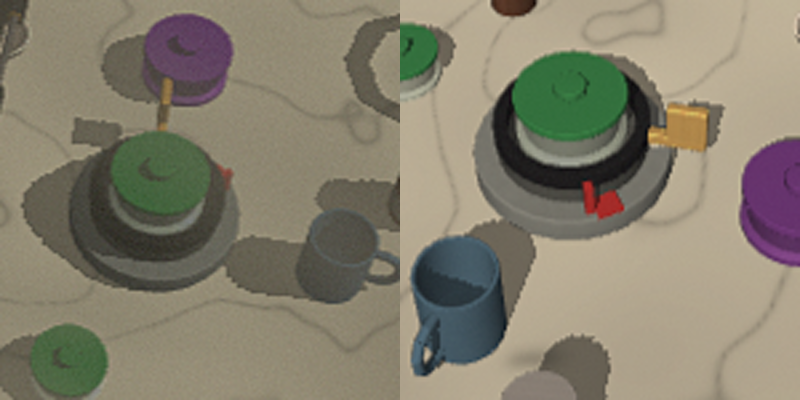

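```bash
python3 - <<'E'
import pickle,numpy as np
from h import *
np.set_printoptions(precision=3,suppress=True)
d=pickle.load(open('d.pkl','rb'));S,T=d['scene'],d['side']
k=150/400
s=lambda u,v:(330+u*k,150+v*k); t=lambda u,v:(240+(u-400)*k,210+v*k)
print('lid',atz(S,*s(160,172),.11),atz(T,*t(570,96),.11))
for n,p in dict(outer=(711,109),inner=(668,105)).items(): print('tab',n,atz(T,*t(*p),.105))
print('tab scene',atz(S,*s(168,80),.105),'inner low',atz(S,*s(162,128),.07))
print('mark side',atz(T,*t(608,205),.033),'scene',atz(S,*s(228,178),.033),'pin',atz(T,*t(587,183),.064),atz(S,*s(222,166),.064))
# foot outline extremes
for c0 in [(.62,.17),(.63,.18),(.64,.18)]:
  a=np.linspace(0,6.28,90);P=np.c_[c0[0]+.1*np.cos(a),c0[1]+.1*np.sin(a),0*a]
  for c,f in((S,lambda q:(q-[330,150])/k),(T,lambda q:(q-[240,210])/k+[400,0])):
    q=f(proj(c,P));print(c0,q.min(0),q.max(0))
# others
print('purple',atz(S,*s(187,45),.07),atz(T,391,279,.07),'mug',atz(S,458,238,.085),'pinch',atz(T,400,218,.03))
E
```

```text
lid [0.624 0.202 0.11 ] [0.613 0.212 0.11 ]
tab outer [0.481 0.187 0.105]
tab inner [0.521 0.193 0.105]
tab scene [0.487 0.194 0.105] inner low [0.532 0.197 0.07 ]
mark side [0.559 0.269 0.033] scene [0.562 0.283 0.033] pin [0.578 0.272 0.064] [0.569 0.272 0.064]
(0.62, 0.17) [ 40.822 148.891] [208.642 290.519]
(0.62, 0.17) [483.732  69.384] [675.976 216.311]
(0.63, 0.18) [ 47.498 156.655] [216.162 299.612]
(0.63, 0.18) [471.144  73.842] [664.2   222.021]
(0.64, 0.18) [ 45.959 163.156] [215.261 307.214]
(0.64, 0.18) [462.147  72.04 ] [654.871 219.69 ]
purple [0.398 0.21  0.07 ] [0.384 0.223 0.07 ] mug [0.65  0.409 0.085] pinch [ 0.399 -0.045  0.03 ]
```

The crops confirm it: the lid on the dock is the larger green one, with its tab at about (.50,.19) and its red mark at about (.56,.276). Next I'll shut the fingers, move in behind the tab and look from close by.

jog_arm --moves '[0.11,-0.12,0,0,0,0,-1,0.22,-0.24,0,0,0,0,-1,0.33,-0.36,0.03,0,0,0,-1,0.42,-0.46,0.06,0,0,0,-1,0.42,-0.49,0.07,0,0,0,-1,0.42,-0.49,0.07,0,0,0,-1,0.42,-0.49,0.07,0,0,0,-1,0.42,-0.49,0.07,0,0,0,-1]'

```text
time: 1.1
position: [0.5039, 0.1251, 0.2016]
tool_rot: [2.223, 2.219, 0.0]
ft_force: [0.0, 0.5, -0.2]
grip_width: 0.172
grip_force: 0.0
```

```bash
python3 - <<'E'
from bench import ctrl
import cv2,pickle
s=ctrl.get_state();w=ctrl.get_image('wrist')
print(s['time'],s['position'],s['tool_rot'],s['ft_force'],s['grip_width']);print({k:v for k,v in w.items() if k!='pixels'})
pickle.dump((s,w),open('w.pkl','wb'));cv2.imwrite('pics/w1.png',w['pixels'][...,::-1])
E
```

```text
1.1 [0.50392847 0.12508285 0.20164004] [2.22333440e+00 2.21919335e+00 4.28176222e-04] [ 0.02083566  0.45410036 -0.17092737] 0.172473953849942
{'fx': 301.3461709864563, 'fy': 301.3461709864563, 'cx': 318.8545405895916, 'cy': 201.53790345157623, 'tool_from_camera': array([[-5.38500696e-05,  9.67688814e-01,  2.52147491e-01,
         6.77152064e-02],
       [ 9.99999991e-01,  8.37236911e-05, -1.07748089e-04,
         6.18443531e-05],
       [-1.25377339e-04,  2.52147483e-01, -9.67688809e-01,
        -1.62282285e-01],
       [ 0.00000000e+00,  0.00000000e+00,  0.00000000e+00,
         1.00000000e+00]])}
```

View pics/w1.png

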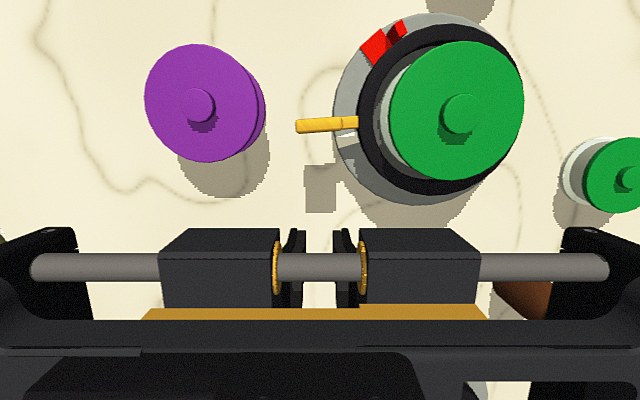

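The wrist picture shows the tab's top edge from (296,126) to (358,122), the red mark at (374,47), the pin at (397,32), and the lid centred at (457,111). The purple pot is at (203,100).

```bash
python3 - <<'E'
import pickle,numpy as np
from h import *
np.set_printoptions(precision=3,suppress=True)
s,w=pickle.load(open('w.pkl','rb'));M=w['tool_from_camera']
Rt=R.from_rotvec(s['tool_rot']).as_matrix()
def f(u,v,z):
    o=Rt@M[:3,3]+s['position'];q=Rt@M[:3,:3]@[(u-w['cx'])/w['fx'],-(v-w['cy'])/w['fy'],-1.]
    return o+q*(z-o[2])/q[2]
to=f(296,126,.105);ti=f(358,122,.105);m=f(374,46,.033);l=f(457,111,.108);p=f(397,30,.064)
print(to,ti,np.linalg.norm(to-ti),'mark',m,'pin',p,'lid',l,'purple',f(203,100,.07),f(266,110,.07))
for c in (l, np.r_[.612,.202,0]):
  for q in(to,ti,m,p): e=(q-c)[:2];print(np.hypot(*e),np.degrees(np.arctan2(e[1],e[0]))%360)
E
```

```text
[0.485 0.19  0.105] [0.537 0.194 0.105] 0.05167173705763404 mark [0.56  0.267 0.033] pin [0.574 0.273 0.064] lid [0.617 0.202 0.108] purple [0.397 0.214 0.07 ] [0.455 0.205 0.07 ]
0.13204339840359886 185.04875283733153
0.08040401257010114 186.0653526407944
0.08669144687820382 131.22733665865823
0.08285774447522459 120.70076328110446
0.1273942997764191 185.210759161549
0.0757628205829833 186.4001090912188
0.08373089277824979 128.80394455396598
0.08062125684288696 117.8316897682063
```

jog_arm --moves '[0.03,0,0.14,0,0,0,-1,0.05,0,0.28,0,0,0,-1,0.06,0,0.38,0,0,0,-1,0.06,0,0.42,0,0,0,-1,0.06,0,0.42,0,0,0,-1,0.06,0,0.42,0,0,0,-1,0.07,0,0.42,0,0,0,-1,0.07,0,0.42,0,0,0,-1]'

```text
time: 2.15
position: [0.5036, 0.1475, 0.0765]
tool_rot: [2.22, 2.221, 0.002]
ft_force: [0.5, -0.6, -0.2]
grip_width: 0.002
grip_force: 0.0
```

```bash
python3 - <<'E'
from bench import ctrl
import numpy as np
np.set_printoptions(precision=3,suppress=True)
s=ctrl.get_state();print(s['position'],s['ft_force'],s['grip_width'],s['joint_positions'])
C=np.array([.617,.202]);p0=np.array([.504,.146])
d=.016
for th in (184,176,168,160,152,144,138,134,130,128):
  t=np.radians(th);p=C+.115*np.array([np.cos(t),np.sin(t)])-d*np.array([np.sin(t),-np.cos(t)])
  e=(p-p0)/.3;print(th,p,'x %.3f y %.3f wz %.2f'%(e[1],e[0],(180-th)/60))
E
```

```text
[0.504 0.148 0.076] [ 0.529 -0.553 -0.209] 0.0017777390753985261 [-0.158  0.188 -0.193  1.926  0.042  1.03  -0.37 ]
184 [0.503 0.178] x 0.107 y -0.002 wz -0.07
176 [0.501 0.194] x 0.160 y -0.009 wz 0.07
168 [0.501 0.21 ] x 0.214 y -0.009 wz 0.20
160 [0.503 0.226] x 0.268 y -0.002 wz 0.33
152 [0.508 0.242] x 0.320 y 0.013 wz 0.47
144 [0.515 0.257] x 0.369 y 0.035 wz 0.60
138 [0.521 0.267] x 0.404 y 0.056 wz 0.70
134 [0.526 0.274] x 0.425 y 0.072 wz 0.77
130 [0.531 0.28 ] x 0.446 y 0.089 wz 0.83
128 [0.534 0.283] x 0.456 y 0.099 wz 0.87
```

jog_arm --moves '[0.06,0,0,0,0,0,-1,0.11,0,0,0,0,0,-1,0.16,-0.01,0,0,0,0.07,-1,0.19,-0.01,0,0,0,0.14,-1,0.24,-0.005,0,0,0,0.27,-1,0.28,0.0,0,0,0,0.37,-1,0.32,0.013,0,0,0,0.47,-1,0.32,0.013,0,0,0,0.47,-1]'

```text
time: 3.15
position: [0.5066, 0.2448, 0.0754]
tool_rot: [-2.692, -1.618, -0.0]
ft_force: [-0.7, 0.9, -0.0]
grip_width: 0.008
grip_force: 0.0
```

```bash
python3 - <<'E'
from bench import ctrl
import cv2,pickle
s=ctrl.get_state();w=ctrl.get_image('wrist')
print(s['position'],s['tool_rot'],s['ft_force'])
pickle.dump((s,w),open('w.pkl','wb'));cv2.imwrite('pics/w2.png',w['pixels'][...,::-1])
E
```

```text
[0.50655751 0.24484223 0.07539751] [-2.69242611e+00 -1.61759325e+00 -1.42368869e-04] [-0.69936936  0.86630399 -0.01399963]
```

View pics/w2.png

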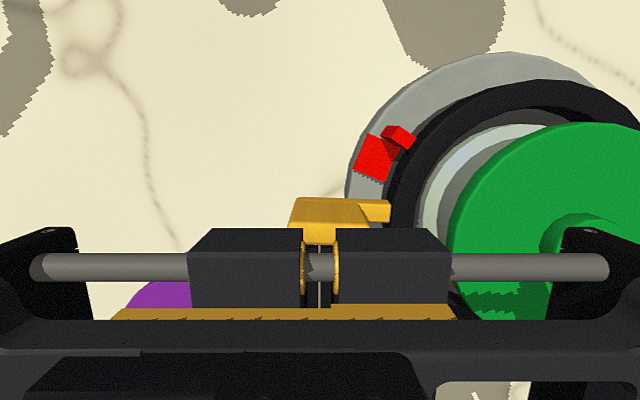

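The picture shows the tab moving ahead of the fingers, with its far top edge at (293,198) to (362,198). The mark is centred at (376,158). I'll work out the angle still to go.

```bash
python3 - <<'E'
import pickle,numpy as np
from h import *
np.set_printoptions(precision=3,suppress=True)
s,w=pickle.load(open('w.pkl','rb'));M=w['tool_from_camera']
Rt=R.from_rotvec(s['tool_rot']).as_matrix()
def f(u,v,z):
    o=Rt@M[:3,3]+s['position'];q=Rt@M[:3,:3]@[(u-w['cx'])/w['fx'],-(v-w['cy'])/w['fy'],-1.]
    return (o+q*(z-o[2])/q[2])[:2]
C=np.array([.617,.202])
for n,q in dict(to=f(295,199,.105),ti=f(360,199,.105),mark=f(376,158,.033),pin=f(398,133,.064)).items():
  e=q-C;print(n,q,np.hypot(*e),np.degrees(np.arctan2(e[1],e[0]))%360)
p0=s['position'][:2]
for d in(.013,.016):
 for th in (140,134,131,128,126):
  t=np.radians(th);p=C+.115*np.array([np.cos(t),np.sin(t)])-d*np.array([np.sin(t),-np.cos(t)])
  e=Rt.T@np.r_[p-p0,0]/.3;print(d,th,e[:2],(152-th)/60)
E
```

```text
to [0.514 0.28 ] 0.12953675320873836 142.91745525523368
ti [0.54  0.266] 0.10050292138745531 140.26094832654414
mark [0.562 0.266] 0.08434979450089891 130.4682416003988
pin [0.576 0.279] 0.0872583383284216 118.30291473897236
0.013 140 [0.084 0.008] 0.2
0.013 134 [0.124 0.014] 0.3
0.013 131 [0.144 0.019] 0.35
0.013 128 [0.163 0.024] 0.4
0.013 126 [0.176 0.029] 0.43333333333333335
0.016 140 [0.074 0.006] 0.2
0.016 134 [0.114 0.011] 0.3
0.016 131 [0.134 0.015] 0.35
0.016 128 [0.154 0.02 ] 0.4
0.016 126 [0.167 0.024] 0.43333333333333335
```

```bash
python3 - <<'E'
import pickle,numpy as np
from h import *
s,w=pickle.load(open('w.pkl','rb'));M=w['tool_from_camera']
Rt=R.from_rotvec(s['tool_rot']).as_matrix();C=np.array([.617,.202])
print([tuple(w['pixels'][r,325]) for r in range(190,244,3)])
for v,z in((199,.052),(222,.105),(227,.105)):
 for u in (295,330):
  o=Rt@M[:3,3]+s['position'];q=Rt@M[:3,:3]@[(u-w['cx'])/w['fx'],-(v-w['cy'])/w['fy'],-1.]
  e=(o+q*(z-o[2])/q[2])[:2]-C;print(v,z,np.hypot(*e),np.degrees(np.arctan2(e[1],e[0]))%360)
E
```

```text
[(np.uint8(222), np.uint8(216), np.uint8(182)), (np.uint8(214), np.uint8(203), np.uint8(171)), (np.uint8(214), np.uint8(207), np.uint8(183)), (np.uint8(174), np.uint8(127), np.uint8(40)), (np.uint8(174), np.uint8(132), np.uint8(45)), (np.uint8(167), np.uint8(125), np.uint8(37)), (np.uint8(171), np.uint8(125), np.uint8(37)), (np.uint8(172), np.uint8(128), np.uint8(30)), (np.uint8(174), np.uint8(133), np.uint8(36)), (np.uint8(174), np.uint8(131), np.uint8(38)), (np.uint8(172), np.uint8(129), np.uint8(30)), (np.uint8(224), np.uint8(168), np.uint8(48)), (np.uint8(239), np.uint8(190), np.uint8(54)), (np.uint8(236), np.uint8(183), np.uint8(50)), (np.uint8(233), np.uint8(181), np.uint8(45)), (np.uint8(233), np.uint8(181), np.uint8(52)), (np.uint8(227), np.uint8(171), np.uint8(42)), (np.uint8(230), np.uint8(174), np.uint8(52))]
199 0.052 0.13246105159413007 148.91137614115738
199 0.052 0.11026120097986744 148.2889251510292
222 0.105 0.12848218541160258 147.7760727437417
222 0.105 0.11231958430673936 147.16668501887023
227 0.105 0.12837422084588812 148.8669567855741
227 0.105 0.11211755600685326 148.41181899389147
```

jog_arm --moves '[0.03,0,0,0,0,0.07,-1,0.06,0.004,0,0,0,0.15,-1,0.09,0.008,0,0,0,0.23,-1,0.11,0.011,0,0,0,0.29,-1,0.13,0.015,0,0,0,0.34,-1,0.145,0.018,0,0,0,0.37,-1,0.145,0.018,0,0,0,0.37,-1,0.145,0.018,0,0,0,0.37,-1]'

```text
time: 4.2
position: [0.5321, 0.2786, 0.0755]
tool_rot: [2.955, 1.065, -0.0]
ft_force: [-1.6, -1.0, -0.8]
grip_width: 0.004
grip_force: 0.9
```

Now I'll back off 30 mm, rise and look.

jog_arm --moves '[-0.1,0,0,0,0,0,-1,-0.12,0,-0.05,0,0,0,-1,-0.14,0,-0.2,0,0,0,-1,-0.16,0,-0.38,0,0,0,-1,-0.16,0,-0.42,0,0,0,-1,-0.16,0,-0.42,0,0,0,-1,-0.16,0,-0.42,0,0,0,-1,-0.16,0,-0.42,0,0,0,-1]'

```text
time: 5.2
position: [0.4946, 0.2478, 0.1998]
tool_rot: [2.955, 1.064, -0.004]
ft_force: [-0.0, -0.4, 0.8]
grip_width: 0.002
grip_force: 0.0
```

```bash
python3 - <<'E'
from bench import ctrl
import cv2,pickle
s=ctrl.get_state();w=ctrl.get_image('wrist')
print(s['position'],s['tool_rot'],s['ft_force'])
pickle.dump((s,w),open('w.pkl','wb'));cv2.imwrite('pics/w3.png',w['pixels'][...,::-1])
E
```

```text
[0.49457824 0.24782401 0.19984731] [ 2.95548693  1.06419803 -0.00441972] [-0.02287636 -0.40612111  0.84513574]
```

View pics/w3.png

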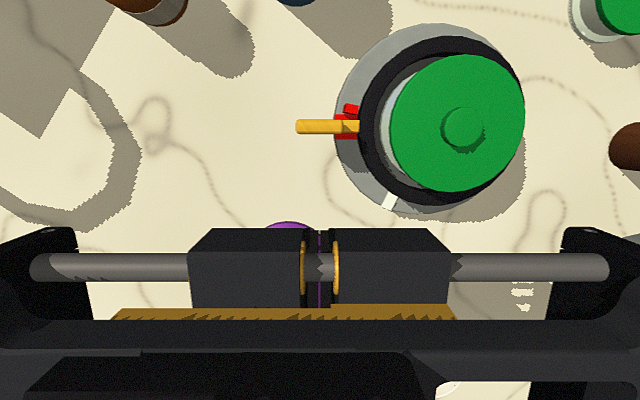

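The tab, (296,127) to (358,127), now stands over the red strip at (346,127), and the bowl is still in place. One number check before handing in.

```bash
python3 - <<'E'
import pickle,numpy as np
from h import *
s,w=pickle.load(open('w.pkl','rb'));M=w['tool_from_camera']
Rt=R.from_rotvec(s['tool_rot']).as_matrix();C=np.array([.617,.202])
for n,u,v,z in(('to',297,127,.105),('ti',357,127,.105),('mark',346,127,.033),('lid',458,123,.108),('open',390,202,.033)):
  o=Rt@M[:3,3]+s['position'];q=Rt@M[:3,:3]@[(u-w['cx'])/w['fx'],-(v-w['cy'])/w['fy'],-1.]
  e=(o+q*(z-o[2])/q[2])[:2]-C;print(n,e+C,np.hypot(*e),np.degrees(np.arctan2(e[1],e[0]))%360)
E
```

```text
to [0.533337   0.30243467] 0.13071579724507815 129.79460822865408
ti [0.5649968  0.26416862] 0.08105103626448124 129.9120184715383
mark [0.5623253 0.2656793] 0.08393078331691288 130.64920674546207
lid [0.61964949 0.20314938] 0.002888053861669806 23.451748083644947
open [0.53185107 0.17354461] 0.08977777542118964 198.47879255056836
```

The tab is at 129.9° and the mark at 130.6°, well within tolerance. The bowl has not moved. Handing in.

```bash
python3 -c "
from bench import ctrl
print(ctrl.close_job())"
```

```text
the job is handed in; nothing more can be done
None
```

The lock collar of the dock with the green-lidded bowl is turned home, its tab within about 1° of the red mark, the bowl is still in place, and the job is handed in (no verdict was returned).

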